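Clear the jar dispenser's lane and hold its pusher at the fill mark

TASK

We are refilling the spring-fed jam-jar dispenser, but someone left a blue tumbler in its lane behind the pusher: take it out and stand it upright on the orange serving tray, without dropping it. Then draw the pusher back by hand (it has a red pull tab) until its pointer is on the yellow fill mark and keep it there, finishing while you still hold it so that your colleague can drop the new jars in. Never let the pusher snap back, leave the jar at the front stop standing where it is, and leave the bowl, shakers, sugar and cutlery alone.

Things in the scene. Friction and masses are not known exactly. Their poses are not given: they have to be found in the camera images.
- dispenser: Spring-fed jar dispenser, fixed: one straight aluminium lane, 320 mm long (its x), 82 wide (y). Origin: centre of its underside. +x points along the lane to the clear front stop (customers' end, inner face at x=+154, 60 high), -x to the staff end. Lane floor 10 above the counter; side rails at y = +-36 to +-41, tops 30 above the counter; an 8 high lip at the staff end.
- pusher: Black spring-loaded pusher in the lane, sliding only along it, up to 215 mm from the front stop. Origin: on the lane floor under its pushing face; axes as the dispenser's. A spring of 6 to 9 N always drives it to +x: no catch, it returns if let go. Face 62 wide, 70 high, foot reaching 50 behind it; a 44 wide flange 70 to 76 above the lane floor, reaching 40 behind the face, carries the tab.
- pull_tab (a point): Centre of the red upright pull tab on top of the pusher: 10 mm thick along the lane (x), 40 wide across it (y), 32 high, standing on the flange; 35 behind the pushing face, 102 above the counter (tab top at 118). Free to be pinched from above, along or across the lane.
- pointer (a point): Tip of the small red pointer on the pusher, level with its face, above the rail on the dispenser's -y side.
- mark (a point): Black line in the middle of the yellow fill-mark clip astride the rail on the dispenser's -y side; the clip is 12 mm long along the lane and fixed in an episode. Pointer is on the mark when both have the same dispenser x.
- tumbler: Blue empty plastic drinking tumbler, upright in the lane on the staff side of the pusher, where it blocks the pusher's way. 95 mm high, open top; outside diameter 53 at the foot, 66 at the rim, wall 3; about 90 g. Origin: centre of its underside; z up.
- serving_tray: Orange serving tray, fixed on the counter, 325 mm (its x) by 265 (its y), floor 5 thick, rim 14 high and 8 wide. Origin: centre of its underside.
- bowl: White dessert bowl, 110 mm wide, 45 high, loose on the +x half of the serving tray. Origin: centre of its underside.
- jar: Jam jar with brass lid, 60 mm wide, 68 high, 220 g, loose, standing in the lane between pusher and front stop. Origin: centre of its underside.
- salt: White salt shaker, 42 mm wide, 74 high, loose. Origin: centre of its underside.
- pepper: Black pepper shaker, 42 mm wide, 74 high, loose. Origin: centre of its underside.
- sugar: Amber sugar pourer with steel top, 72 mm wide, 155 high, loose. Origin: centre of its underside.
- cutlery_cylinder: White perforated cutlery cylinder full of spoons and forks, 103 mm wide at its rim, 133 high (cutlery to 200), loose. Origin: centre of its underside.
Mind the look-alikes: they are no part of the job. Leave any turquoise look-alike of the tumbler alone.

How it is judged:
By the outcome, as a careful person would: the job done as asked, in the order asked, and still so for the second after the job is handed in, while the arm keeps its last pose, push and grip.
It also fails if it takes over 54 s, if anything falls off the work surface, if the arm or the gripper's body presses on something with over 40 N, if the wrist force passes 120 N, or if a joint passes its speed limit or range.

ROBOT

A 7-joint arm with a two-finger parallel gripper is mounted at the origin on the work surface. World frame = base frame: x ahead of the robot, y to its left, z up, the work surface at z = 0. Lengths are in m, angles in rad, forces in N, time in s.
With the tool pointing down it reaches from about 0.425 to 0.95 m from the base axis. Payload 4.7 kg.
Tool frame: the origin (TCP) lies between the finger pads; the fingertips stand 25 mm ahead of it and the grasp point (between the pads) lies 6 mm ahead of it; z points along the fingers, y is the line along which they close (so a half turn about z gives the same grasp; the last joint's range is limited). The gripper opens to 85 mm and grips with 20 to 120 N. Pads are 22 mm wide; open, the fingers measure 114 mm over their backs; the gripper's body (76 mm by 85 mm) begins 54 mm behind the grasp point. The pads swing forward as they close: fully open they stand 13 mm farther back than shut.
Start: joints at [1.141, 0.469, -0.049, 1.532, 0.024, 1.141, -0.082], TCP at [0.263, -0.622, 0.256] pointing down, gripper open.
Joint ranges: [-2.59, 2.59], [-0.33, 1.99], [-1.39, 1.29], [0.1, 2.45], [-1.04, 4.18], [0.21, 1.99], [-2.66, 2.66]. Speed limits (rad/s): [2.57, 2.57, 3.14, 3.14, 3.14, 3.14, 3.14].

INTERFACE

Orientations are given as a 3x3 rotation matrix whose columns are the frame's x, y, z axes.
In Python, from rig import * gives the robot as it stands. Calls block until the motion is done:
- movep(position, orientation): joint-space move of the TCP to a pose.
- move_l(position, attitude=None, feed=0.15, until_force=None): straight line of the TCP; attitude=None keeps the orientation; feed is the mean speed in m/s. With until_force (N) it stops when the force on the tool has changed by that much, and returns True; else False.
- move_joints(angles): joint-space move.
- command_gripper(opening, newtons=None): finger opening in m; newtons is the grip in N (None keeps the last); returns when the fingers have stopped.
- sleep(seconds).
- inverse_kinematics(position, orientation): joint angles nearest the present ones, or None.
- sense(): the state.
- camera(name): name is "side" or "top"; returns (picture, depth): 384x512x3 uint8, red, green, blue; 384x512 float32, m along the optical axis (not along the pixel's ray), 0 where there is no reading.
- camera_params(name): a dict with "K" (3x3 intrinsics, pixels), "position" and "rotation" of the camera in the world. Camera axes: x right, y down, z forward; pixel columns grow to the right and rows downward; lengths in m; the calibration is good to about 2 mm. A picture is of the moment at which its call begins. camera_params takes no time and is no camera call.
A pose or a line that the arm cannot do raises Unreachable and nothing moves.
- finish_job(): hands the job in; it is judged then, once.
The state is a dict: "time_s": time; "joint_pos": joint angles; "qd": joint speeds; "joint_efforts": joint torques, N m; "position": TCP position; "tcp_rot": TCP orientation; "wrist_force": force on the tool from outside, world axes, zero at the start; "ft_torque": the same for the moment, N m; "finger_gap": finger opening in m; "gripper_force": force on a finger pad.
Only numpy, scipy, OpenCV 4.12 (cv2) and the standard library are available. Lean on these libraries where they do the work, as an engineer would, in place of code of your own. Each camera call takes 0.05 s, during which the arm holds its last target. There are 200 camera calls.

## Working session

There is one attempt and no reset: what is moved stays moved. The work goes in short steps, each a Python script; the robot and the scene stay as the last script left them, time stands still between calls to the robot, and variables do not carry over. Pictures are saved under pics/ and viewed, at most 10 in all, crops included, and the job is handed in when it is done.

```bash
ls; mkdir -p pics; cat > h.py <<'E'
from rig import *
import numpy as np, cv2
def snap(n):
    im,d=camera(n); np.savez(f'{n}.npz',im=im,d=d); return im,d
def pts(n,im,d):
    p=camera_params(n);K=np.array(p['K']);R=np.array(p['rotation']);t=np.array(p['position'])
    v,u=np.mgrid[:d.shape[0],:d.shape[1]]
    c=np.stack([(u-K[0,2])/K[0,0]*d,(v-K[1,2])/K[1,1]*d,d],-1)
    return c@R.T+t
E
python3 - <<'E'
from h import *
for n in ('top','side'):
    im,d=snap(n); cv2.imwrite(f'pics/{n}0.png',cv2.resize(im[:,:,::-1],(800,600)))
    p=camera_params(n);print(n,p)
print(sense())
E
```

```text
pics
top {'K': array([[409.94730188,   0.        , 256.76888324],
       [  0.        , 409.94730188, 192.79607197],
       [  0.        ,   0.        ,   1.        ]]), 'position': array([0.38110201, 0.01572377, 1.52283926]), 'rotation': array([[ 0.028548  , -0.98991981,  0.13872197],
       [-0.99930537, -0.03158926, -0.01977098],
       [ 0.02395381, -0.13806119, -0.99013399]])}
side {'K': array([[365.73668967,   0.        , 254.51867853],
       [  0.        , 365.73668967, 190.64901253],
       [  0.        ,   0.        ,   1.        ]]), 'position': array([ 0.30375642, -1.07464767,  0.74266039]), 'rotation': array([[ 0.97741099, -0.08580535,  0.19314551],
       [-0.20993046, -0.49980796,  0.84031019],
       [ 0.02443255, -0.86187554, -0.50653095]])}
{'time_s': 0.1, 'joint_pos': array([ 1.14112235,  0.46943821, -0.0485561 ,  1.5335828 ,  0.02410386,
        1.14099168, -0.08229167]), 'qd': array([ 0.00117786, -0.00191351, -0.00076821, -0.00331627,  0.0010647 ,
        0.00109914, -0.00108162]), 'joint_efforts': array([ 9.47006956e-04, -5.11518037e+01, -4.71653393e-02, -2.38389623e+01,
        1.07332025e-02,  4.33377223e-03,  1.11746448e-05]), 'position': array([ 0.26314303, -0.62107343,  0.25531047]), 'tcp_rot': array([[ 9.20757540e-01,  3.90134496e-01, -7.92705746e-04],
       [ 3.90135292e-01, -9.20756057e-01,  1.65442562e-03],
       [-8.44401122e-05, -1.83258735e-03, -9.99998317e-01]]), 'wrist_force': array([-0.1651895 , -0.34430338,  0.17616378]), 'ft_torque': array([-0.00548615, -0.00955865, -0.00205378]), 'gripper_force': 0.0, 'finger_gap': 0.08510285146972371}
```

View pics/top0.png

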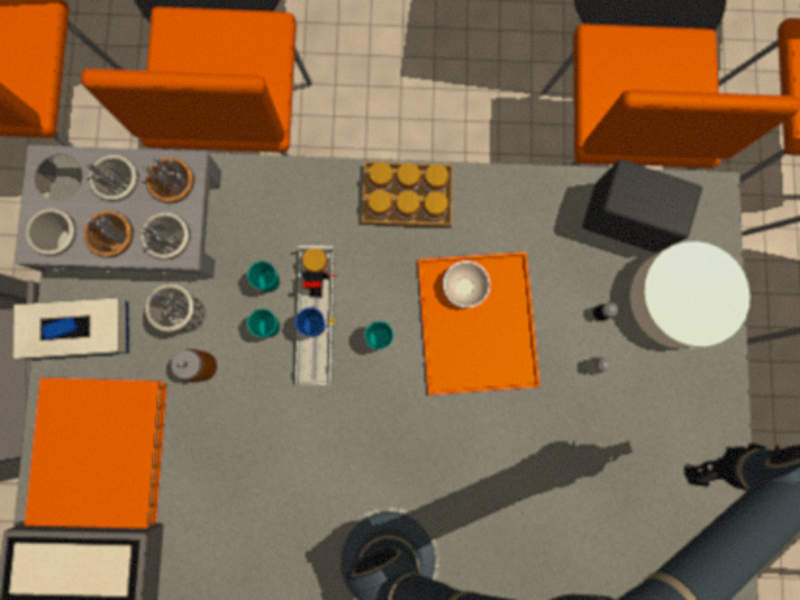

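View pics/side0.png

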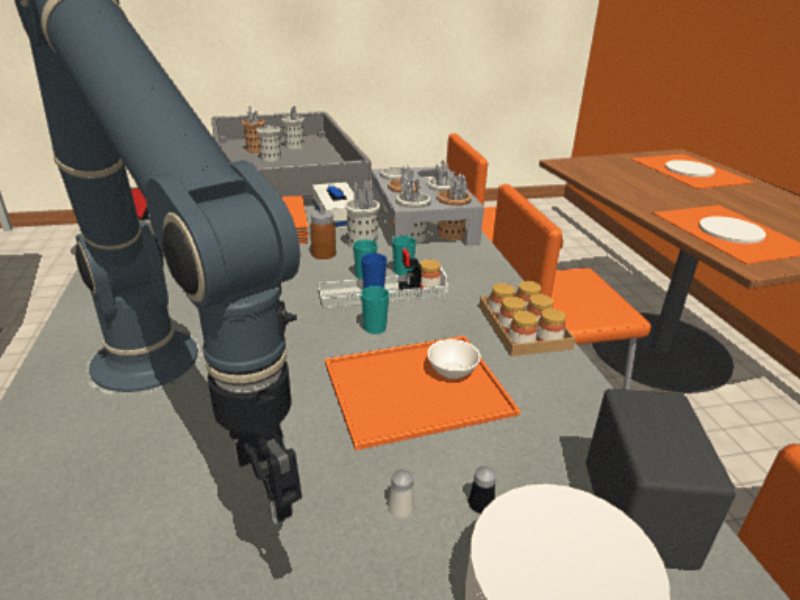

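The top view (800x600 scale) shows the lane at x 295–333, y 245–385. The jar is at (314,260), the red tab at (313,283) and the yellow clip near (332,321). Tumbler candidates are the blue one at (310,323) and turquoise ones at (263,276), (263,324) and (378,335). Only the one at (310,323) is blue and in the lane. The serving tray is at (478,323) with the bowl on it; the orange sheet at lower left has no bowl.

```bash
python3 - <<'E'
from h import *
z=np.load('top.npz');im,d=z['im'],z['d'];P=pts('top',im,d)
cv2.imwrite('pics/crop1.png',cv2.resize(im[145:260,150:300,::-1],(780,598),interpolation=cv2.INTER_CUBIC))
H=cv2.cvtColor(im,cv2.COLOR_RGB2HSV)
def rep(name,m,box):
    M=np.zeros(m.shape,bool);u0,v0,u1,v1=box;M[v0:v1,u0:u1]=m[v0:v1,u0:u1]
    vs,us=np.nonzero(M);q=P[M];q=q[d[M]>0]
    if len(q)==0: print(name,0);return
    print(name,len(q),'px',us.min(),us.max(),vs.min(),vs.max(),'med',np.median(q,0).round(4),'min',q.min(0).round(3),'max',q.max(0).round(3));return M
h,s,v=H[...,0],H[...,1],H[...,2]
rep('blue',(h>108)&(h<125)&(s>150),(185,190,215,220))
rep('red',((h<5)|(h>174))&(s>170),(185,165,220,200))
rep('yellow',(h>20)&(h<33)&(s>150),(205,190,220,220))
rep('jar',(h>10)&(h<28)&(s>120),(185,155,215,176))
t=rep('orange',(h<14)&(s>200)&(v>120),(260,155,350,260))
M=(t&(abs(P[...,2]-.005)<.02));print('traybox',cv2.minAreaRect(P[M][:,:2].astype(np.float32)))
rep('bowl',(s<60)&(v>150),(278,160,318,200))
# rails: heights 0.02..0.04 within lane area
R=np.zeros_like(M);R[150:252,182:220]=1
L=R&(P[...,2]>.022)&(P[...,2]<.036)&(s<80);print('rails',L.sum(),cv2.minAreaRect(P[L][:,:2].astype(np.float32)))
L=R&(P[...,2]>.006)&(P[...,2]<.036);print('lane',L.sum(),cv2.minAreaRect(P[L][:,:2].astype(np.float32)))
T=R&(P[...,2]>.09);rep('tall',T,(0,0,512,384))
E
```

```text
blue 53 px 189 206 198 214 med [0.5412 0.1991 0.0612] min [0.499 0.171 0.01 ] max [0.558 0.221 0.113]
red 50 px 194 205 179 184 med [0.6101 0.1871 0.115 ] min [0.606 0.17  0.08 ] max [0.625 0.207 0.124]
yellow 9 px 211 213 204 206 med [0.5398 0.1478 0.035 ] min [0.536 0.144 0.028] max [0.544 0.151 0.037]
jar 212 px 193 209 159 174 med [0.6736 0.1887 0.078 ] min [0.643 0.162 0.053] max [0.701 0.221 0.094]
orange 846 px 268 344 162 251 med [ 0.5987 -0.1241  0.0089] min [ 0.38  -0.341 -0.003] max [ 0.719 -0.054  0.026]
traybox ((0.5496169924736023, -0.19673392176628113), (0.3220551609992981, 0.2637118399143219), 5.8553996086120605)
bowl 231 px 284 312 168 196 med [ 0.6341 -0.1573  0.0156] min [ 0.584 -0.214  0.002] max [ 0.686 -0.111  0.056]
rails 281 ((0.55419921875, 0.1893586814403534), (0.3211389482021332, 0.08294329047203064), 1.1891334056854248)
lane 1483 ((0.560923159122467, 0.19467175006866455), (0.3789196014404297, 0.1392890214920044), 2.386133909225464)
tall 131 px 185 219 154 246 med [0.559  0.1929 0.1052] min [0.499 0.159 0.09 ] max [0.646 0.222 0.124]
```

View pics/crop1.png

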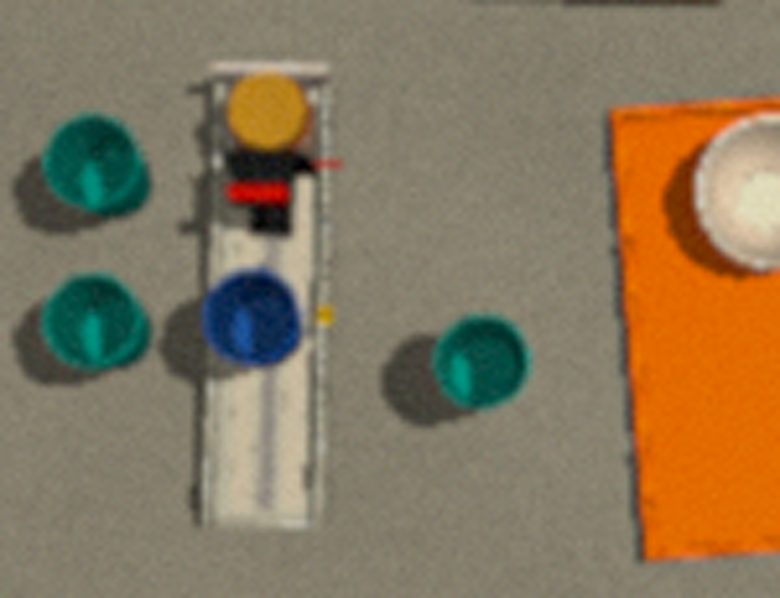

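The crop confirms it: the blue tumbler at crop (252,317) stands inside the lane and the turquoise ones stand outside. I'll refine the positions and plan the grasp.

```bash
cat >> h.py <<'E'
def ray(n,u,v,z):
    p=camera_params(n);r=np.array(p['rotation'])@np.linalg.solve(np.array(p['K']),[u,v,1.]);t=np.array(p['position'])
    return t+r*(z-t[2])/r[2]
def hsvmask(im,lo,hi,box):
    m=cv2.inRange(cv2.cvtColor(im,cv2.COLOR_RGB2HSV),lo,hi);M=np.zeros_like(m);a,b,c,e=box;M[b:e,a:c]=m[b:e,a:c];return M
def down(a):  # tool down, closing axis y at world angle a
    y=np.array([np.cos(a),np.sin(a),0]);z=np.array([0,0,-1.]);return np.c_[np.cross(y,z),y,z]
TH=np.radians(1.2)
E
python3 - <<'E'
from h import *
im=np.load('top.npz')['im'];si=np.load('side.npz')['im']
m=hsvmask(im,(105,100,40),(128,255,255),(185,192,215,222));c=cv2.findNonZero(m)
x,y,w,h=cv2.boundingRect(c);print('blue top',x,y,w,h,cv2.minEnclosingCircle(c))
for q in [(x+(w-1)/2,y+(h-1)/2),cv2.minEnclosingCircle(c)[0]]:print(ray('top',*q,.105))
m=hsvmask(si,(105,100,30),(128,255,255),(222,155,255,190));c=cv2.findNonZero(m);x,y,w,h=cv2.boundingRect(c);print('blue side',x,y,w,h,ray('side',x+(w-1)/2,y+4,.105))
for n,i,b in(('top',im,(185,165,225,200)),('side',si,(240,150,280,190))):
    m=hsvmask(i,(0,130,60),(6,255,255),b)|hsvmask(i,(172,130,60),(180,255,255),b)
    k,_,st,ce=cv2.connectedComponentsWithStats(m,connectivity=8);print(n,'red',[(st[j].tolist(),ce[j].round(1).tolist()) for j in range(1,k)])
    for j in range(1,k):print(ray(n,*ce[j],.115).round(4),ray(n,*ce[j],.04).round(4))
for n,i,b in(('top',im,(207,195,220,215)),('side',si,(220,160,290,200))):
    m=hsvmask(i,(20,120,60),(34,255,255),b);k,_,st,ce=cv2.connectedComponentsWithStats(m,connectivity=8);print(n,'yel',[(st[j].tolist(),ce[j].round(1).tolist(),ray(n,*ce[j],.035).round(4)) for j in range(1,k)])
cv2.imwrite('pics/crop2.png',cv2.resize(si[145:205,195:295,::-1],(800,480),interpolation=cv2.INTER_CUBIC))
J=inverse_kinematics
for p,a in (((.54,.2,.2),TH+np.pi/2),((.54,.2,.2),TH-np.pi/2),((.47,-.205,.2),-np.pi/2),((.6,.19,.15),TH),((.6,.19,.15),TH+np.pi),((.5,.19,.115),TH),((.5,.19,.115),TH+np.pi)):
    q=J(np.array(p),down(a));print(p,round(a,2),None if q is None else np.round(q,2))
E
```

```text
blue top 189 197 19 18 ((197.733154296875, 206.05958557128906), 9.630699157714844)
[0.52880821 0.18979486 0.105     ]
[0.52683201 0.19062208 0.105     ]
blue side 231 162 17 22 [0.52713222 0.17789002 0.105     ]
top red [([210, 176, 5, 2, 6], [211.7, 176.2]), ([193, 179, 13, 6, 59], [199.4, 181.6])]
[0.6317 0.1461 0.115 ] [0.6451 0.1531 0.04  ]
[0.6114 0.1876 0.115 ] [0.6236 0.1968 0.04  ]
side red [([258, 159, 5, 12, 37], [259.7, 164.7]), ([269, 182, 2, 2, 3], [269.3, 182.7])]
[0.6042 0.1563 0.115 ] [0.6401 0.3034 0.04  ]
[0.6063 0.0121 0.115 ] [0.6424 0.1419 0.04  ]
top yel [([211, 204, 3, 3, 9], [212.0, 205.0], array([0.5395, 0.1477, 0.035 ]))]
side yel [([270, 167, 1, 1, 1], [270.0, 167.0], array([0.6815, 0.2844, 0.035 ])), ([269, 170, 1, 1, 1], [269.0, 170.0], array([0.6703, 0.2577, 0.035 ])), ([275, 173, 1, 1, 1], [275.0, 173.0], array([0.6885, 0.227 , 0.035 ]))]
(0.54, 0.2, 0.2) 1.59 [ 0.4   0.67 -1.2   1.79  0.68  1.17  0.57]
(0.54, 0.2, 0.2) -1.55 [ 0.11  0.46 -0.71  1.81  0.35  1.01 -2.29]
(0.47, -0.205, 0.2) -1.57 [ 0.5   0.28 -0.2   1.97  0.07  0.9  -1.31]
(0.6, 0.19, 0.15) 0.02 [ 0.19  0.64 -0.82  1.72  0.54  1.02 -0.8 ]
(0.6, 0.19, 0.15) 3.16 [ 0.37  0.83 -1.18  1.71  0.82  1.19  2.13]
(0.5, 0.19, 0.115) 0.02 [ 0.28  0.62 -0.97  1.96  0.65  0.91 -1.01]
(0.5, 0.19, 0.115) 3.16 [ 0.39  0.74 -1.18  1.96  0.82  1.03  1.99]
```

View pics/crop2.png

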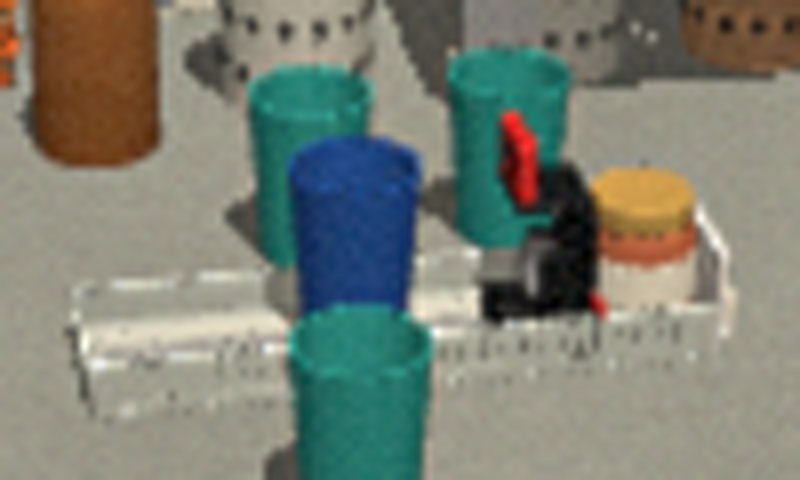

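The side crop shows the pointer at (600,305), the tab at (520,155) and the blue tumbler at (355,220). The near turquoise tumbler hides the mark here, so I'll measure the mark from the top view. Now grasping the tumbler.

```bash
python3 - <<'E'
from h import *
R=down(TH-np.pi/2)
movep([.528,.190,.26],R)
print(sense()['time_s'])
im,d=snap('top');cv2.imwrite('pics/a.png',im[:,:,::-1])
command_gripper(.085,25)
print('hit',move_l([.528,.190,.078],feed=.12,until_force=6))
s=sense();print(s['position'],s['wrist_force'])
command_gripper(.03,25)
s=sense();print(s['finger_gap'],s['gripper_force'],s['wrist_force'],s['time_s'])
E
```

```text
3.0917
hit False
[0.52843059 0.19023437 0.07867704] [-0.28782839  0.25040333 -0.53324983]
0.06372284864168755 26.332619020504353 [-0.12296039 -1.53143669  5.61404899] 5.3583
```

```bash
python3 - <<'E'
from h import *
move_l([.528,.190,.26],feed=.15)
s=sense();print(s['finger_gap'],s['gripper_force'],s['wrist_force'])
movep([.47,-.205,.26],down(np.radians(5.9)-np.pi/2))
print('touch',move_l([.47,-.205,.067],feed=.08,until_force=3))
s=sense();print(s['position'],s['wrist_force'],s['finger_gap'],s['time_s'])
E
```

```text
0.06392446235611994 27.62032023874781 [-0.21512561  0.27351072 -1.1473564 ]
touch True
[ 0.47001007 -0.20472621  0.07373083] [-0.86452781  1.28510765  4.04408968] 0.06344457424413118 10.3083
```

```bash
python3 - <<'E'
from h import *
command_gripper(.085,25)
move_l([.47,-.205,.24],feed=.2)
ims=[camera('top')[0].astype(float) for _ in range(4)];si=camera('side')[0]
im=np.mean(ims,0);np.save('avg.npy',im)
r,g,b=im[...,0],im[...,1],im[...,2]
def cen(w,box):
    a,b_,c,e=box;w=np.clip(w[b_:e,a:c],0,None);v,u=np.mgrid[b_:e,a:c];return (w*u).sum()/w.sum(),(w*v).sum()/w.sum(),w.sum()
bx=(209,200,217,211);yl=np.minimum(r,g)-b;yl-=np.median(yl[200:211,209:217])+12
c=cen(yl,bx);print('mark',c,ray('top',*c[:2],.033))
rd=r-np.maximum(g,b);rd=rd-25
c=cen(rd,(209,172,218,181));print('ptr',c,[ray('top',*c[:2],z).round(4) for z in(.033,.043)])
c=cen(rd,(190,177,207,187));print('tab',c,ray('top',*c[:2],.112))
print(np.round(yl[201:210,208:218]).astype(int))
print(np.round(rd[173:180,208:218]).astype(int))
o=np.vstack([cv2.resize(im[140:260,180:360,::-1].astype(np.uint8),(600,400)),]);o2=cv2.resize(si[140:290,180:340,::-1],(427,400))
cv2.imwrite('pics/p1.png',cv2.resize(np.hstack([o,o2]),(800,312)));print(sense()['time_s'])
E
```

```text
mark (np.float64(212.05922480620154), np.float64(205.16372093023256), np.float64(806.25)) [0.53913119 0.14762765 0.033     ]
ptr (np.float64(212.26643598615917), np.float64(176.04498269896195), np.float64(433.5)) [array([0.6469, 0.1516, 0.033 ]), array([0.6451, 0.1507, 0.043 ])]
tab (np.float64(199.24285308787154), np.float64(181.59048700377113), np.float64(6165.25)) [0.61171032 0.18866498 0.112     ]
[[ -6 -11 -14 -14 -10 -12 -14 -13 -13 -12]
 [ -5 -13 -18  -9 -12 -13 -16 -14 -11 -14]
 [ -6 -13 -13   9  14   9  -6 -14 -12 -10]
 [ -6 -14  -3  50  76  57   6 -12 -14 -12]
 [ -6 -14   5  70 112  72   8 -13 -12 -12]
 [ -6 -12  13  63  94  72  10 -13 -12 -12]
 [ -6 -12  -6  12  26  26   2 -12 -12 -13]
 [ -4 -12 -18 -17 -13  -7 -12 -13 -11 -12]
 [ -5 -11 -17 -15 -18 -16 -14 -11 -13 -12]]
[[ -1  -8 -16 -20 -25 -22 -20 -20 -19 -18]
 [-14 -16 -15 -18 -21 -18 -18 -19 -21 -20]
 [-24 -13   9  16  12  14  14  -4 -19 -20]
 [-32   2  40  57  50  56  56  24  -9 -18]
 [-26 -12  18  18  10  14  19   5 -14 -17]
 [-18 -24 -18 -20 -22 -20 -17 -16 -20 -18]
 [-13 -16 -23 -24 -25 -24 -21 -20 -20 -19]]
11.8917
```

View pics/p1.png

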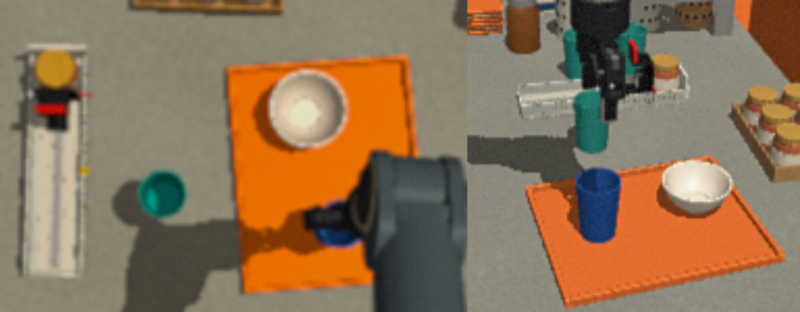

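The tumbler stands upright on the tray at (597,205), clear of the bowl. Next I'll grip the tab and pull about 107 mm.

```bash
python3 - <<'E'
from h import *
R=down(TH)
movep([.609,.1885,.22],R)
command_gripper(.045,50)
print('hit',move_l([.6095,.1885,.116],feed=.1,until_force=6))
s=sense();print(s['position'],s['wrist_force'])
command_gripper(.0,50)
s=sense();print(s['finger_gap'],s['gripper_force'],s['wrist_force'],s['time_s'])
if .006<s['finger_gap']<.014:
    p=np.array(s['position']);u=np.array([np.cos(TH),np.sin(TH),0])
    move_l(p-.02*u,feed=.04);s=sense();print(s['finger_gap'],s['wrist_force'])
    if s['finger_gap']>.006:
        t=.6117-.1075;p2=p-(p[0]-t)*u;move_l(p2,feed=.05)
s=sense();print(s['position'],s['finger_gap'],s['gripper_force'],s['wrist_force'],s['time_s'])
ims=[camera('top')[0].astype(float) for _ in range(3)];im=np.mean(ims,0);np.save('avg2.npy',im);si=camera('side')[0]
cv2.imwrite('pics/p2.png',np.hstack([cv2.resize(im[150:250,170:240,::-1].astype(np.uint8),(350,500),interpolation=cv2.INTER_CUBIC),cv2.resize(si[140:240,200:290,::-1],(450,500),interpolation=cv2.INTER_CUBIC)]))
E
```

```text
hit False
[0.60993242 0.18886831 0.11679327] [ 0.12598028  0.18311896 -0.33198567]
0.00936055380188806 52.41860568523407 [ 3.09990662 -0.15771208  1.23565041] 15.5083
0.009037704529264005 [ 6.23052126  0.7877101  -2.71428874]
[0.50643844 0.18640408 0.1166405 ] 0.009217788897772021 51.33312284946442 [ 8.63561221  2.55040411 -6.70185625] 18.0083
```

View pics/p2.png

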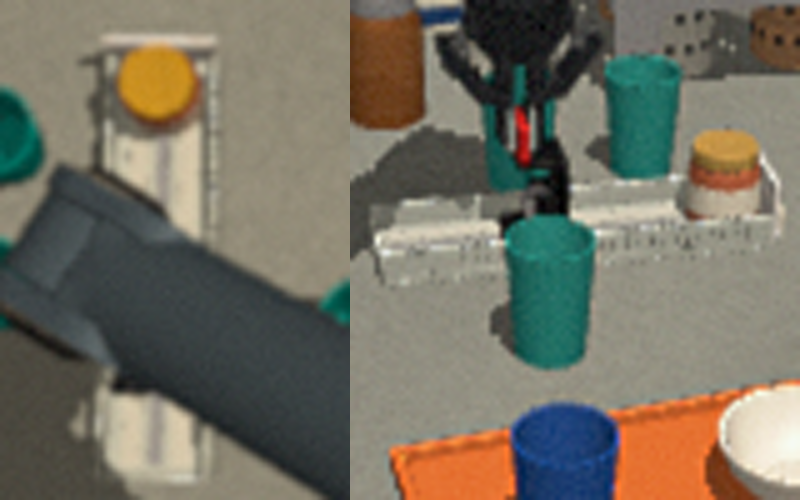

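The jar still stands at the stop and the pusher is held at side-view (545,190). The top view is blocked by the arm, so I'll compare the pusher's face edge in the side view before and after the pull.

```bash
cat >> h.py <<'E'
def yplane(n,u,v,y):
    p=camera_params(n);r=np.array(p['rotation'])@np.linalg.solve(np.array(p['K']),[u,v,1.]);t=np.array(p['position'])
    return t+r*(y-t[1])/r[1]
E
python3 - <<'E'
from h import *
a=np.load('side.npz')['im'].astype(float)
b=np.mean([camera('side')[0].astype(float) for _ in range(4)],0);np.save('sb.npy',b)
for nm,im,c in(('before',a,(262,280)),('after',b,(234,252))):
    g=im.max(2);print(nm,c)
    for v in range(166,186):
        row=g[v,c[0]:c[1]];k=int(np.argmin(row)) 
        # last dark pixel, half-level crossing to the right
        dk=np.nonzero(row<50)[0];e=np.nan
        if len(dk) and dk[-1]+3<len(row):
            k=dk[-1];lo=row[k-1];hi=row[min(k+3,len(row)-1)];h=(lo+hi)/2
            j=k
            while j+1<len(row) and row[j+1]<h:j+=1
            if j+1<len(row):e=c[0]+j+(h-row[j])/(row[j+1]-row[j])
        print(v,row.astype(int),round(e,2),yplane('side',e,v,.1885-.031).round(4)[[0,2]])
s=sense();print(s['position'],s['wrist_force'],s['time_s'])
E
```

```text
before (262, 280)
166 [ 58  41  37  31  40 106 155 155 181 206 206 201 200 199 201 189 189 165] 266.8 [0.6331 0.1065]
167 [ 52  30  26  26  17  63 157 198 210 215 213 213 210 217 211 210 210 201] 267.52 [0.6362 0.1019]
168 [ 64  26  26  35  21  39 119 214 216 214 214 211 208 212 208 209 207 206] 267.99 [0.6383 0.0973]
169 [ 65  21  27  34  30  30  59 144 212 211 210 208 207 207 207 204 204 207] 268.73 [0.6415 0.0927]
170 [ 43  37  45  39  24  41  29 104 193 213 210 206 207 209 208 205 209 213] 269.26 [0.6438 0.0881]
171 [ 49  46  59  24  15  24  23  74 138 159 178 195 216 218 219 209 202 201] 269.27 [0.6441 0.0837]
172 [108 102  39  15   0  14  25  54 126 134 146 163 168 171 172 172 166 162] 269.28 [0.6443 0.0793]
173 [ 51  54  19  10  25  24   8  46 119 128 140 148 147 152 152 156 157 164] 269.38 [0.645  0.0748]
174 [ 50  41  18  22  23  18  15  49 153 122 125 168 151 135 165 137 193 193] 269.2 [0.6444 0.0704]
175 [ 88  76  54  14  11  12  19  65 154 157 166 183 183 186 189 181 189 185] 269.22 [0.6447 0.0659]
176 [ 78  53  39  31  32  22   5  54 129 151 163 168 173 179 181 175 171 1
[... 2324 characters left out ...]
152 151] 243.55 [0.5417 0.0572]
180 [ 95 112 101  30  17  22  19  11   5  45 155 155 154 152 151 150 151 150] 243.31 [0.5408 0.0529]
181 [ 92 112  99  30  13  14  19  13   0  50 164 151 164 176 176 175 183 179] 243.28 [0.5407 0.0484]
182 [ 51 112 101  42  32  31  35  31  16  63 205 206 204 205 206 206 208 205] 243.39 [0.5412 0.0439]
183 [ 38  93 114 122 112 110 113 111 103  93 195 220 217 221 218 215 213 215] 243.74 [0.5426 0.0392]
184 [129 115 127 128 128 126 125 125 119 108 118 159 175 212 203 198 169 172] nan [nan nan]
185 [124 121 123 123 125 125 122 121 118 115 105 107 104 139 157 173 159 160] nan [nan nan]
[0.5064415  0.18641032 0.11663788] [ 7.30721419  3.41584963 -6.33267883] 18.4083
```

```bash
python3 - <<'E'
from h import *
p0=np.array(sense()['position'])
print(yplane('side',269.3,182.7,.148))
move_l([.5015,.1862,.1160],attitude=down(TH),feed=.02);sleep(.5)
s=sense();print(s['position'],s['finger_gap'],s['gripper_force'],s['wrist_force'],s['time_s'])
b=np.mean([camera('side')[0].astype(float) for _ in range(4)],0);g=b.max(2);xs=[]
for v in range(173,182):
    row=g[v,234:252];k=np.nonzero(row<50)[0][-1];h=(row[k-1]+row[k+2])/2;j=k
    while row[j+1]<h:j+=1
    xs.append(yplane('side',234+j+(h-row[j])/(row[j+1]-row[j]),v,.1575)[0])
print(np.mean(xs))
t=camera('top')[0];cv2.imwrite('pics/p3.png',np.hstack([cv2.resize(b[140:290,190:320,::-1].astype(np.uint8),(400,460)),cv2.resize(t[150:260,180:280,::-1],(400,460))]))
E
```

```text
[0.64400825 0.148      0.03635135]
[0.50421006 0.18636517 0.11661693] 0.009042428440922345 51.88828647136688 [ 7.7348018   1.06129981 -1.85366262] 19.2
0.5389117960100883
```

View pics/p3.png

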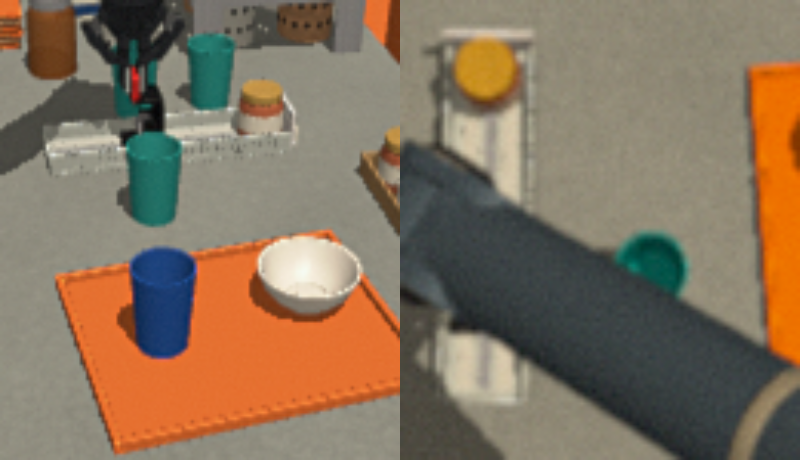

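The tumbler is upright on the tray, the jar is standing, and the tab is held. Travel is 106.2 mm of about 107, so I'll make a last 0.8 mm trim and hand in.

```bash
python3 - <<'E'
from h import *
move_l([.5007,.1862,.1160],attitude=down(TH),feed=.02);sleep(.5)
s=sense();print(s['position'],s['finger_gap'],s['gripper_force'],s['wrist_force'],s['time_s'])
print(finish_job())
E
```

```text
[0.50351783 0.18635419 0.11662075] 0.00909274884787172 51.84905648231506 [ 7.99211343  0.23170055 -2.45785225] 20.2
the job is handed in; nothing more can be done
None
```

I handed the job in at 20.2 s: the blue tumbler stands upright on the serving tray, and the arm still holds the pusher by its tab, within about 1 mm of the fill mark by calculation (the arm and a turquoise tumbler hid pointer and mark, so I couldn't see them lined up); the jar is still standing at the front stop.

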